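Test the specimen case's two slide latches and set its status lever

TASK

Check the two slide latches on the teal specimen case, first the one on the robot's left and then the one on its right: push its thumb tab away from you until the latch clicks shut and stays; if it has not clicked by the time you are pushing with about 12 N, it is too stiff, so let go and leave it open. Never push a tab with more than 20 N. Then push the status lever beside the case fully over: to the end with the raised disc if both latches clicked, to the end with the raised cross if either did not; leave everything else where it is.

Things in the scene. Friction and masses are not known exactly. Their poses are not given: they have to be found in the camera images.
- case: heavy fixed teal case, 224 (x) x 304 (y) x 100 mm. Origin: middle of underside; z up, x level from its near to its far side (yaw within 0.3 rad), y to the robot's left. On its flat lid two equal steel slide-bolt latches at y = +80 (left) and -80 mm (right): a bolt running along x under two dark straps 17 mm high, x = -10 to 6 and 27 to 43 mm. 65 mm of clear lid in front of each thumb tab
- travel_left (a joint): travel (m) of the left latch's bolt along the case's +x: 0 open (start), 0.014 shut. A sound latch needs 5-8 N for the first 5 mm, none at 7-8 mm, then the bolt snaps on to 0.014 (click) and stays; past 0.015 a soft stop, about 5 N per mm. A faulty one looks the same, but its force keeps climbing, 12 N at about 2 mm, would need over 25 N to click, and springs back to 0. None, either or both may be faulty
- travel_right (a joint): travel (m) of the right latch's bolt, the same as the left one's: 0 open, 0.014 shut. It may be sound or faulty whatever the left one is
- bolt_left: steel bolt of the left latch with its thumb tab. Axes as the case's; origin at lid height (100 mm above the bench), in case x = 0 when open; moves with the bolt. The tab is an upright plate at the near end, 40 mm to -x of the origin: 6 mm thick (x), 26 mm wide (y), from 2 to 32 mm above the lid
- push_left (a point): middle of the near (-x) face of the left latch's tab, 18 mm above the lid: push here towards the case's +x. Axes as the case's
- bolt_right: steel bolt of the right latch with its thumb tab. Axes as the case's; origin at lid height (100 mm above the bench), in case x = 0 when open; moves with the bolt. The tab is an upright plate at the near end, 40 mm to -x of the origin: 6 mm thick (x), 26 mm wide (y), from 2 to 32 mm above the lid
- push_right (a point): middle of the near (-x) face of the right latch's tab, 18 mm above the lid: push here towards the case's +x. Axes as the case's
- status_board: aluminium board 170 (x) x 90 (y) x 8 mm fixed on the bench beside the case; in its middle a toggle lever on a grey block 70 x 50 x 25 mm. On its +x end (away from the robot) a raised round disc, 32 mm, 62 mm out: fit for the vault. On its -x end a raised cross of two bars: repair. Origin: middle of underside; z up, yaw within 0.5 rad
- status_lever (a joint): angle of the toggle lever (rad): 0 = fully over to the cross (-x of the board), 0.5 = upright, 1.0 = fully over to the disc (+x). Starts near upright, stays where it is left; needs about 1 N at the ball. Pivot 30 mm above the bench over the board's middle, turning about the board's y
- status_lever_tip (a point): centre of the black ball (26 mm across) at the lever's end, 80 mm from the pivot (110 mm above the bench when upright); the shaft is 10 mm thick
- seed_jar: small amber glass jar with white cap, 40 mm across, 45 mm tall, stands on the case's lid behind the latches. Bystander; origin at the middle of its underside
- loupe: black magnifier, 34 mm across, 18 mm tall, lies on the case's lid behind the left latch. Bystander; origin at the middle of its underside
- tape_roll: roll of grey linen tape lying flat, 64 mm across, 18 mm tall, on the case's lid behind the right latch. Bystander; origin at the middle of its underside
- dust_brush: dusting brush, 170 mm long, lying on the bench to the robot's right. Bystander
- pencil_cup: white ceramic cup, 70 mm across, 95 mm tall, on the bench far to the robot's left. Bystander; origin at the middle of its underside
- spirit_bottle: white bottle, 56 mm across, 130 mm tall, on the bench far to the robot's right. Bystander; origin at the middle of its underside
- press_weight: dark steel block 90 x 60 x 30 mm lying flat, at the bench's far side. Bystander; origin at the middle of its underside
Things that resemble listed ones, but are neither listed nor needed, are in the scene too. Of the things that look like the status_board, the largest one is meant.

How it is judged:
On the way, in this order (a step that is already met when the one before it is completed fails the run):
1. the left latch is tested: its bolt has clicked shut, or its tab has been pushed with at least 10 N, giving by less than 4 mm, without a click ((value of joint travel_left above 0.011 m or (contact force between the fingers and bolt_left above 10 N and value of joint travel_left between 0.0006 and 0.004 m))), for 0.02 s.
2. the right latch is tested: its bolt has clicked shut, or its tab has been pushed with at least 10 N, giving by less than 4 mm, without a click ((value of joint travel_right above 0.011 m or (contact force between the fingers and bolt_right above 10 N and value of joint travel_right between 0.0006 and 0.004 m))), for 0.02 s.
3. the status lever shows the verdict (((value of joint each of travel_left, travel_right above 0.011 m and value of joint status_lever above 0.87 rad) or (((value of joint travel_left below 0.004 m and value of joint travel_right above 0.011 m) or (value of joint travel_left above 0.011 m and value of joint travel_right below 0.004 m) or value of joint each of travel_left, travel_right below 0.004 m) and value of joint status_lever below 0.13 rad))), for 0.1 s.
At the end, for the whole second after the job is handed in: Each sound latch is shut (bolt beyond 11 mm), each faulty one open (under 4 mm); the lever is at rest beyond 0.87 rad (disc) if both are shut, below 0.13 rad (cross) otherwise (((value of joint each of travel_left, travel_right above 0.011 m and value of joint status_lever above 0.87 rad) or (((value of joint travel_left below 0.004 m and value of joint travel_right above 0.011 m) or (value of joint travel_left above 0.011 m and value of joint travel_right below 0.004 m) or value of joint each of travel_left, travel_right below 0.004 m) and value of joint status_lever below 0.13 rad)) and velocity of joint status_lever between -0.1 and 0.1 rad/s); the robot touches nothing.
It fails at once if a thumb tab is pushed with more than 20 N (contact force between any of the fingers, the arm and bolt_left above 20 N or contact force between any of the fingers, the arm and bolt_right above 20 N).
It fails at once if a bystander is shifted by more than 30 mm (distance of any of seed_jar, loupe, tape_roll, dust_brush, pencil_cup, spirit_bottle, press_weight from where it was at the start of the episode above 0.03 m).
It also fails if it takes over 58 s, if anything falls off the work surface, if the arm or the gripper's body presses on something with over 40 N, if the wrist force passes 120 N, or if a joint passes its speed limit or range.

ROBOT

A 6-joint arm with a two-finger parallel gripper is mounted at the origin on the work surface. World frame = base frame: x ahead of the robot, y to its left, z up, the work surface at z = 0. Lengths are in m, angles in rad, forces in N, time in s.
With the tool pointing down it reaches from about 0.425 to 1.125 m from the base axis. Payload 14.9 kg.
Tool frame: the origin (TCP) lies midway between the tips of the shut fingers; the grasp point (between the pads) lies 19 mm behind it (ctrl.grip_depth is the distance from the TCP to the grasp point, in m); z points along the fingers, y is the direction in which the jaws open and shut (so a half turn about z gives the same grasp; the last joint's range is limited). The gripper opens to 91 mm and grips with 3 to 60 N. Pads are 32 mm wide; open, the fingers measure 118 mm over their backs; the gripper's body (76 mm by 178 mm) begins 60 mm behind the grasp point.
Start: joints at [-1.135, 0.379, 1.734, -0, 1.028, -0.033], TCP at [0.316, -0.624, 0.188] pointing down, gripper open.
Joint ranges: [-2.77, 2.77], [-0.74, 2.19], [0, 2.66], [-1.06, 4.2], [0.31, 2.87], [-3.08, 3.08]. Speed limits (rad/s): [1.89, 1.89, 2.39, 3.14, 3.14, 3.14].

INTERFACE

Orientations are given as a rotation vector (axis times angle).
In Python, from cell import sense, viewer, ctrl gives the robot as it stands. The module is installed in compiled form; this text tells all that it offers.
- The arm moves only by the tool drive_tool, never from a script. Its argument "deltas" is a list of rows, each a list of 3 entries, a list of its own where there are three numbers: the turn, a rotation vector about the tool's x, y, z in units of 5 degrees (1.0 is 5 degrees), then the shift along the tool's x, y, z in units of 30 mm (1.0 is 30 mm), then the finger opening in mm, from 0 to 91.2. A call has 1 to 12 rows; each row shifts and turns the commanded pose from where the row before left it, along the tool's axes as they then stand; what a row does not reach is not made up. A row lasts 1/12 s, in which the tool goes at most 41.7 mm and 7.16 degrees, less where a joint would pass 70% of its speed; a pose out of reach is approached as far as the arm can. A call is refused whole if a number of a shift passes 1 or a number of a turn 1, either way. A call with a gripper value outside its range is refused whole. The fingers move at their own pace and stop on an object; "force" is the grip in N (left out, the last holds). Time passes only in rows, so rows that do not move let the fingers close. It gives the time, the measured TCP pose, the force and the opening at its end, in the units of the state.
- sense(): the state, without advancing time (a new reading comes with each control period).
- viewer.capture(name): name is "scene" or "top"; returns (picture, depth): 400x640x3 uint8, red, green, blue; 400x640 float32, m along the optical axis (not along the pixel's ray), 0 where there is no reading.
- viewer.camera_params(name): a dict with "camera_matrix" (3x3 intrinsics, pixels), "k1" (the pictures are not rectified: a ray, as slopes to the right and down, at radius r is drawn at 1 + k1 r^2 times it, then the intrinsics apply), "camera_from_world" (4x4, takes a point from world to camera coordinates). Camera axes: x right, y up, looking along -z (the intrinsics and any distortion apply to the point x, -y, -z); pixel columns grow to the right and rows downward; lengths in m; the calibration is good to about 2 mm. A picture is of the moment at which its call begins. camera_params takes no time and is no camera call.
- ctrl.close_job(): hands the job in, once; it reports no verdict.
The state is a dict: "t": time; "joints": joint angles; "qd": joint speeds; "effort": joint torques, N m; "tool_pos": TCP position; "eef_rot": TCP orientation; "force": force on the tool from outside, world axes, zero at the start; "torque": the same for the moment, N m; "finger_gap": finger opening in m.
Only numpy, scipy, OpenCV 4.12 (cv2) and the standard library are available. Lean on these libraries where they do the work, as an engineer would, in place of code of your own. Each camera call takes 0.05 s, during which the arm holds its last target. There are 200 camera calls.

## Working session

There is one attempt and no reset: what is moved stays moved. The work goes in short steps, Python scripts to look and compute and a tool call to move; the robot and the scene stay as the last step left them, time stands still between calls to the robot, and variables do not carry over. Pictures are saved under pics/ and viewed, about 8 in all and at most 12, crops included, and the job is handed in when it is done.

Besides the shell and the picture viewer there is one more tool, called after "Emit:" as name([rows], argument=value, ...), one row to a line, values as JSON. drive_tool: Moves the arm, as the interface text tells. Its arguments: {"type":"object","properties":{"deltas":{"type":"array"},"force":{"type":"number"}},"required":["deltas"]}

```bash
mkdir -p pics; cat > h.py <<'E'
import numpy as np, cv2
from cell import sense, viewer, ctrl
def P(n):
    p=viewer.camera_params(n); return np.array(p["camera_matrix"]),p["k1"],np.array(p["camera_from_world"])
def und(n,uv):
    K,k1,T=P(n); return cv2.undistortPoints(np.array(uv,float).reshape(-1,1,2),K,np.array([k1,0,0,0,0.]))[:,0]
def ray(n,uv,z):
    "pixels -> world points on plane z"
    K,k1,T=P(n); s=und(n,uv); d=np.c_[s[:,0],-s[:,1],-np.ones(len(s))]@T[:3,:3]; c=-T[:3,:3].T@T[:3,3]
    return c+d*((z-c[2])/d[:,2])[:,None]
def pts(n,dep):
    K,k1,T=P(n); h,w=dep.shape; v,u=np.mgrid[:h,:w]; s=und(n,np.c_[u.ravel(),v.ravel()]); d=dep.ravel()[:,None]
    c=np.c_[s[:,:1],-s[:,1:],-np.ones((h*w,1))]*d
    return ((c-T[:3,3])@T[:3,:3]).reshape(h,w,3)
def proj(n,X):
    K,k1,T=P(n); c=np.atleast_2d(X)@T[:3,:3].T+T[:3,3]; a=c[:,:2]*[1,-1]/-c[:,2:]
    a=a*(1+k1*(a**2).sum(1,keepdims=True)); return a*[K[0,0],K[1,1]]+K[:2,2]
E
python3 - <<'E'
from h import *
for n in("scene","top"):
    im,d=viewer.capture(n); np.savez(f"{n}0.npz",im=im,d=d); cv2.imwrite(f"pics/{n}0.png",im[:,:,::-1])
    K,k1,T=P(n); print(n,K.round(1).tolist(),k1,(-T[:3,:3].T@T[:3,3]).round(3))
s=sense(); print(s["tool_pos"],s["eef_rot"],s["force"],s["t"])
E
```

```text
scene [[507.4, 0.0, 321.9], [0.0, 507.4, 198.9], [0.0, 0.0, 1.0]] 0.024416409778889276 [ 1.613 -0.066  1.175]
top [[443.5, 0.0, 318.4], [0.0, 443.5, 202.1], [0.0, 0.0, 1.0]] -0.056450627466734266 [0.442 0.006 1.256]
[ 0.31610761 -0.62411103  0.18725626] [-3.05471356e+00 -7.29477684e-01  3.07243337e-04] [0.10135519 0.55270066 0.56292472] 0.1
```

View pics/scene0.png

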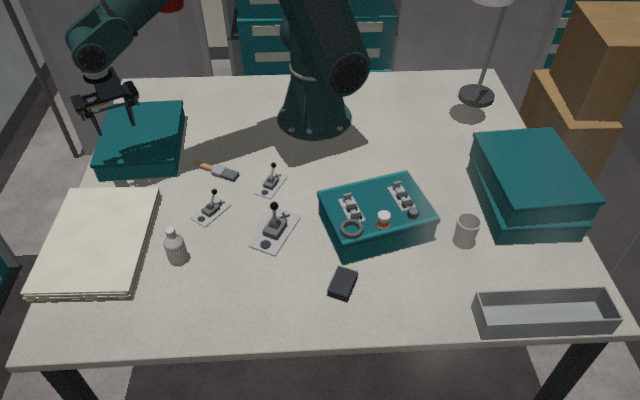

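View pics/top0.png

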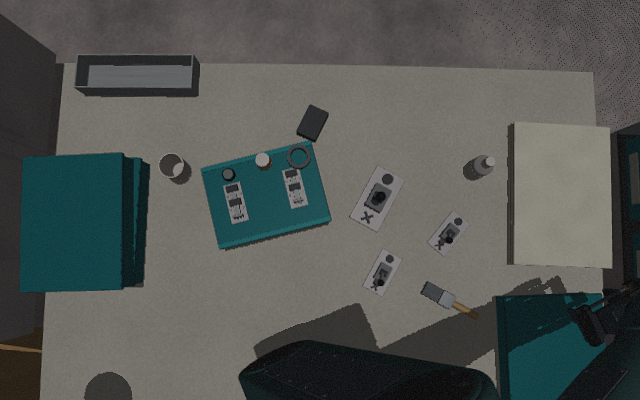

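The scene view and the top view show the teal case with two latches, at top (265,195). There are three lever boards at top (376,198), (382,272) and (448,233). The one at (376,198) is clearly the largest, so it should be the one meant. I'll measure it and check in a crop.

```bash
cat > m.py <<'E'
from h import *
z=np.load("top0.npz"); im,d=z["im"],z["d"]; X=pts("top",d)
hsv=cv2.cvtColor(im,cv2.COLOR_RGB2HSV)
box=np.zeros(d.shape,bool); box[130:260,190:340]=1
lid=box&(abs(X[...,2]-.1)<.012)
cs=max(cv2.findContours(cv2.morphologyEx(lid.astype(np.uint8),cv2.MORPH_CLOSE,np.ones((9,9))),0,1)[0],key=cv2.contourArea)
W=ray("top",cs[:,0],.1)[:,:2]
r=cv2.minAreaRect((W*1000).astype(np.float32)); print("case",r, "lid z",np.median(X[lid][:,2]))
print(cv2.boxPoints(r).round(0).tolist())
# steel tab tops: points higher than lid+25mm
for n,bx in(("L",(175,235,215,255)),("R",(160,212,275,315))):
    b=np.zeros(d.shape,bool); b[bx[0]:bx[1],bx[2]:bx[3]]=1
    m=b&(X[...,2]>.122)&(X[...,2]<.14); 
    vu=np.argwhere(m); print(n,len(vu),vu.mean(0) if len(vu) else 0, X[m].mean(0).round(4) if len(vu) else 0)
for n,(u,v,w) in dict(A=(376,198,34),B=(382,272,26),C=(448,233,26)).items():
    b=np.zeros(d.shape,bool); b[v-w:v+w,u-w:u+w]=1
    m=b&(X[...,2]>.004)&(X[...,2]<.2)
    c=max(cv2.findContours(m.astype(np.uint8),0,1)[0],key=cv2.contourArea)
    q=cv2.minAreaRect((ray("top",c[:,0],.008)[:,:2]*1000).astype(np.float32)); print("board",n,q)
    mm=b&(X[...,2]>.085 if n=="A" else X[...,2]>.06); print(" ball px",np.argwhere(mm).mean(0)[::-1],X[mm].mean(0).round(4),X[b][:,2].max())
a=cv2.resize(im[130:255,205:330],None,fx=3.2,fy=4,interpolation=2); bb=cv2.resize(im[155:240,335:420],(400,500),interpolation=2)
cv2.imwrite("pics/crop1.png",np.hstack([a,bb])[:,:,::-1])
E
python3 m.py
```

```text
case ((575.42822265625, 158.2985076904297), (224.0715789794922, 304.0567932128906), 15.576505661010742) lid z 0.10042966865544434
[[427.0, 275.0], [508.0, -18.0], [724.0, 42.0], [643.0, 335.0]]
L 36 [209.97222222 235.47222222] [0.5307 0.2287 0.1292]
R 34 [194.         296.70588235] [0.5747 0.0729 0.1301]
board A ((580.182861328125, -146.5356903076172), (100.48472595214844, 173.92861938476562), 64.14567565917969)
 ball px [381.59375    195.22916667] [ 0.5492 -0.1154  0.3319] 1.255747176428412
board B ((374.15179443359375, -164.48977661132812), (65.98458862304688, 124.40082550048828), 62.046443939208984)
 ball px [380.38 279.16] [ 0.3717 -0.1162  0.3358] 1.255747176428412
board C ((487.5915222167969, -348.70965576171875), (69.38255310058594, 119.78948974609375), 50.587711334228516)
 ball px [447.13333333 237.6       ] [ 0.4624 -0.2714  0.2862] 1.255747176428412
```

View pics/crop1.png

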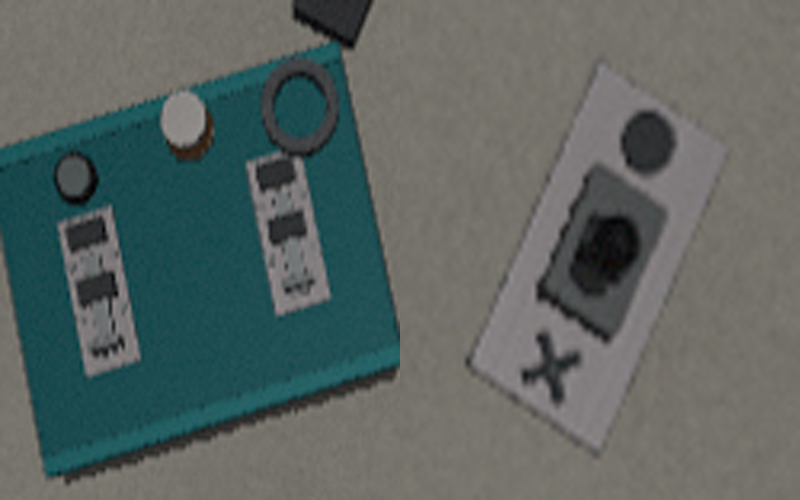

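The crop shows the left latch tab at about crop (107,348), the right tab at (300,288), and the lever ball near (608,250). Board A has its disc at the far end (648,142) and its cross at the near end (550,368). It's the largest of the three, about 174 mm long against about 122 mm for the other two, so it is the status board.

```bash
cat >> h.py <<'E'
from scipy.spatial.transform import Rotation as R
def to(p):
    s=sense(); M=R.from_rotvec(s["eef_rot"]).as_matrix(); dl=M.T@(np.array(p)-s["tool_pos"])
    x=M[:,0]; return "units",(dl/.03).round(2).tolist(),"tool x yaw",round(np.degrees(np.arctan2(x[1],x[0])),2),"tilt",M[:,2].round(4).tolist()
C=np.array([.5754,.1583]); ya=np.radians(15.55)
def case(x,y,z): return np.r_[C+[[x*np.cos(ya)-y*np.sin(ya)],[x*np.sin(ya)+y*np.cos(ya)]][0]*0+np.array([x*np.cos(ya)-y*np.sin(ya),x*np.sin(ya)+y*np.cos(ya)]),z]
E
sed -i 's/+\[\[x\*np.*\]\[0\]\*0+np.array/+np.array/' h.py
python3 - <<'E'
from h import *
q=np.array([(603,62),(725,150),(600,455),(468,365)],float); uv=np.c_[335+(q[:,0]-400)/4.706-.4,155+q[:,1]/5.88-.4]
w=ray("top",uv,.008)[:,:2]; print(w.round(4).tolist(),"mean",w.mean(0)); a=w[0]-w[3];b=w[1]-w[2]; print(np.linalg.norm(a),np.linalg.norm(b),np.degrees(np.arctan2((a+b)[1],(a+b)[0])))
print("ball",ray("top",[[335+208/4.706-.4,155+250/5.88-.4]],.11))
for p in [case(-.085,.08,.2),case(-.043,.08,.118),case(-.085,-.08,.2)]: print(p.round(4),to(p))
z=np.load("top0.npz"); X=pts("top",z["d"]); 
for nm,y in(("L",.08),("R",-.08)):
  P_=X.reshape(-1,3)[:,:2]-C; cx=P_@[np.cos(ya),np.sin(ya)]; cy=P_@[-np.sin(ya),np.cos(ya)]; Z=X[...,2].ravel(); m=(abs(cy-y)<.02)&(abs(cx+.03)<.04)&(Z>.104)
  print(nm,np.c_[cx,cy-y,Z][m][::2].round(3).tolist()[:60])
E
```

```text
[[0.6763, -0.149], [0.6346, -0.2231], [0.4859, -0.1485], [0.5275, -0.0691]] mean [ 0.58106478 -0.1473903 ]
0.16893397031000343 0.16638276683431194 -27.44425455764113
ball [[ 0.57287265 -0.13956827  0.11      ]]
[0.4721 0.2126 0.2   ] ('units', [17.24, -22.53, -0.4], 'tool x yaw', np.float64(26.86), 'tilt', [-0.0004, 0.0009, -1.0])
[0.5125 0.2238 0.118 ] ('units', [18.61, -22.25, 2.33], 'tool x yaw', np.float64(26.86), 'tilt', [-0.0004, 0.0009, -1.0])
[0.515  0.0584 0.2   ] ('units', [16.19, -17.3, -0.41], 'tool x yaw', np.float64(26.86), 'tilt', [-0.0004, 0.0009, -1.0])
L [[0.01, -0.013, 0.104], [0.01, -0.0, 0.109], [0.009, -0.005, 0.105], [0.006, -0.012, 0.118], [0.005, -0.02, 0.104], [0.007, 0.002, 0.113], [0.005, -0.004, 0.119], [0.004, -0.009, 0.117], [0.002, -0.014, 0.118], [0.002, -0.02, 0.107], [0.007, 0.013, 0.114], [0.005, 0.007, 0.119], [0.004, 0.002, 0.116], [0.003, -0.003, 0.117], [0.001, -0.008, 0.119], [0.0, -0.013, 0.115], [0.004, 0.013, 0.116], [0.003, 0.008, 0.113], [0.001, 0.002, 0.119], [0.0, -0.002, 0.117], [-0.001, -0.008, 0.118], [-0.003, -0.013, 0.12], [0.004, 
[... 1626 characters left out ...]
17], [-0.004, 0.006, 0.119], [-0.005, 0.001, 0.117], [-0.006, -0.004, 0.116], [-0.008, -0.011, 0.116], [-0.005, 0.014, 0.118], [-0.006, 0.009, 0.116], [-0.007, 0.004, 0.119], [-0.008, -0.001, 0.117], [-0.009, -0.006, 0.115], [-0.009, -0.01, 0.106], [-0.008, 0.01, 0.115], [-0.009, 0.005, 0.115], [-0.01, 0.0, 0.113], [-0.011, -0.005, 0.11], [-0.014, -0.017, 0.106], [-0.009, 0.011, 0.107], [-0.011, 0.004, 0.105], [-0.013, -0.002, 0.11], [-0.014, -0.007, 0.108], [-0.016, -0.014, 0.106], [-0.017, -0.019, 0.105], [-0.014, 0.007, 0.11], [-0.015, 0.002, 0.108], [-0.016, -0.006, 0.107], [-0.017, 0.005, 0.111], [-0.018, -0.0, 0.11], [-0.019, -0.005, 0.109], [-0.02, 0.005, 0.112], [-0.021, 0.0, 0.109]]
```

Emit:
drive_tool([
  [[0, 0, 1], [0, 0, -0.5], 0],
  [[0, 0, 1], [0, 0, -0.5], 0],
  [[0, 0, 0.28], [0, 0, 0], 0],
], force=40)

```text
t: 0.35
tool_pos: [0.3168, -0.6256, 0.2203]
eef_rot: [3.111, 0.415, 0.001]
force: [0.4, -0.4, -0.3]
finger_gap: 0.0741
```

Emit:
drive_tool([
  [[0, 0, 0], [0.95, -0.95, 0], 0],
  [[0, 0, 0], [0.95, -0.95, 0], 0],
  [[0, 0, 0], [0.95, -0.95, 0], 0],
  [[0, 0, 0], [0.95, -0.95, 0], 0],
  [[0, 0, 0], [0.95, -0.95, 0], 0],
  [[0, 0, 0], [0.95, -0.95, 0], 0],
  [[0, 0, 0], [0.95, -0.95, 0], 0],
  [[0, 0, 0], [0.95, -0.95, 0], 0],
  [[0, 0, 0], [0.95, -0.95, 0], 0],
  [[0, 0, 0], [0.95, -0.95, 0], 0],
  [[0, 0, 0], [0.95, -0.95, 0], 0],
  [[0, 0, 0], [0.95, -0.95, 0], 0],
])

```text
t: 1.35
tool_pos: [0.5551, -0.2017, 0.2172]
eef_rot: [-3.112, -0.425, 0.001]
force: [-0.8, -0.5, 0.4]
finger_gap: 0.0002
```

Emit:
drive_tool([
  [[0, 0, 0], [0, -1, 0], 0],
  [[0, 0, 0], [0, -1, 0], 0],
  [[0, 0, 0], [0, -1, 0], 0],
  [[0, 0, 0], [0, -1, 0], 0],
  [[0, 0, 0], [0, -1, 0], 0],
  [[0, 0, 0], [0, -1, 0], 0],
  [[0, 0, 0], [0, -1, 0], 0],
  [[0, 0, 0], [0, -1, 0], 0],
  [[0, 0, 0], [0, -1, 0], 0],
  [[0, 0, 0], [0, -1, 0], 0],
  [[0, 0, 0], [0, -1, 0], 0],
  [[0, 0, 0], [0, -1, 0], 0],
])

```text
t: 2.35
tool_pos: [0.4578, 0.1445, 0.2173]
eef_rot: [3.113, 0.425, -0.001]
force: [0.5, 0.2, 0.1]
finger_gap: 0.0005
```

```bash
python3 -c "
from h import *
print(to(case(-.080,.08,.11)),sense()['force'])"
```

```text
('units', [1.23, -2.06, 3.58], 'tool x yaw', np.float64(15.55), 'tilt', [-0.0004, -0.0001, -1.0]) [0.47755562 0.20286719 0.08032487]
```

Emit:
drive_tool([
  [[0, 0, 0], [0.6, -1, 0], 0],
  [[0, 0, 0], [0.63, -1, 0], 0],
  [[0, 0, 0], [0, 0, 1], 0],
  [[0, 0, 0], [0, 0, 1], 0],
  [[0, 0, 0], [0, 0, 0.8], 0],
  [[0, 0, 0], [0, 0, 0.78], 0],
  [[0, 0, 0], [0, 0, 0], 0],
  [[0, 0, 0], [0, 0, 0], 0],
])

```text
t: 3.02
tool_pos: [0.4774, 0.2106, 0.1096]
eef_rot: [3.112, 0.424, -0.004]
force: [0.5, -0.5, -0.0]
finger_gap: 0.0007
```

```bash
python3 - <<'E'
from h import *
print(to(case(-.059,.08,.11)),sense()['force'])
im,d=viewer.capture("scene"); im2,_=viewer.capture("top")
cv2.imwrite("pics/p2.png",np.hstack([cv2.resize(im[140:260,300:460],None,fx=2.5,fy=2.5,interpolation=2),cv2.resize(im2[140:260,190:350],None,fx=2.5,fy=2.5,interpolation=2)])[:,:,::-1])
E
```

```text
('units', [0.71, -0.11, -0.02], 'tool x yaw', np.float64(15.52), 'tilt', [-0.0026, -0.001, -1.0]) [ 0.50545713 -0.53600357 -0.03016298]
```

View pics/p2.png

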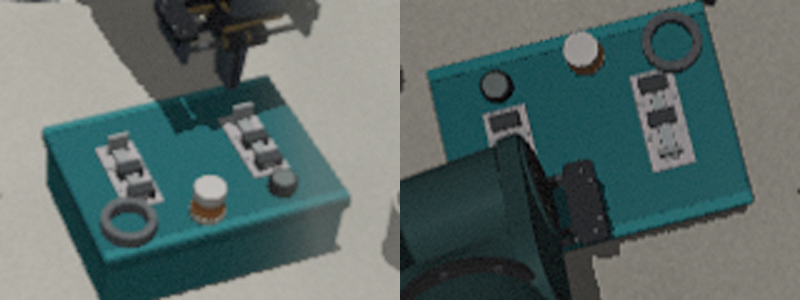

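The fingers (crop (230,80) in the scene view) are just in front of the left tab, centred on it. I'll creep forward from here.

Emit:
drive_tool([
  [[0, 0, 0], [0.2, -0.11, 0], 0],
  [[0, 0, 0], [0.2, 0, 0], 0],
  [[0, 0, 0], [0.1, 0, 0], 0],
  [[0, 0, 0], [0, 0, 0], 0],
  [[0, 0, 0], [0, 0, 0], 0],
])

```text
t: 3.53
tool_pos: [0.4922, 0.2182, 0.1107]
eef_rot: [-3.113, -0.423, -0.001]
force: [-0.7, 0.3, -0.6]
finger_gap: 0.0003
```

Emit:
drive_tool([
  [[0, 0, 0], [0.05, 0, 0], 0],
  [[0, 0, 0], [0, 0, 0], 0],
])

```text
t: 3.7
tool_pos: [0.4934, 0.2185, 0.1105]
eef_rot: [-3.113, -0.423, 0.0]
force: [0.0, -1.2, 0.4]
finger_gap: 0.0003
```

Emit:
drive_tool([
  [[0, 0, 0], [0.05, 0, 0], 0],
  [[0, 0, 0], [0, 0, 0], 0],
])

```text
t: 3.87
tool_pos: [0.495, 0.219, 0.1105]
eef_rot: [-3.113, -0.423, -0.0]
force: [0.2, 0.2, -0.3]
finger_gap: 0.0006
```

Emit:
drive_tool([
  [[0, 0, 0], [0.03, 0, 0], 0],
  [[0, 0, 0], [0, 0, 0], 0],
])

```text
t: 4.03
tool_pos: [0.4958, 0.2192, 0.1105]
eef_rot: [-3.113, -0.423, -0.0]
force: [0.6, -0.0, -0.9]
finger_gap: 0.0003
```

Emit:
drive_tool([
  [[0, 0, 0], [0.03, 0, 0], 0],
  [[0, 0, 0], [0, 0, 0], 0],
])

```text
t: 4.2
tool_pos: [0.4967, 0.2194, 0.1105]
eef_rot: [-3.113, -0.423, -0.0]
force: [0.1, -0.1, -0.5]
finger_gap: 0.0003
```

Emit:
drive_tool([
  [[0, 0, 0], [0.03, 0, 0], 0],
  [[0, 0, 0], [0, 0, 0], 0],
])

```text
t: 4.37
tool_pos: [0.4975, 0.2197, 0.1105]
eef_rot: [-3.113, -0.423, -0.0]
force: [0.1, -0.6, 0.0]
finger_gap: 0.0003
```

Emit:
drive_tool([
  [[0, 0, 0], [0.03, 0, 0], 0],
  [[0, 0, 0], [0, 0, 0], 0],
])

```text
t: 4.53
tool_pos: [0.4984, 0.2199, 0.1105]
eef_rot: [-3.113, -0.423, -0.0]
force: [0.2, 0.6, 0.3]
finger_gap: 0.0009
```

Emit:
drive_tool([
  [[0, 0, 0], [0.03, 0, 0], 0],
  [[0, 0, 0], [0, 0, 0], 0],
])

```text
t: 4.7
tool_pos: [0.4993, 0.2202, 0.1105]
eef_rot: [-3.113, -0.423, -0.0]
force: [1.0, 0.5, 0.5]
finger_gap: 0.0005
```

Emit:
drive_tool([
  [[0, 0, 0], [0.03, 0, 0], 0],
  [[0, 0, 0], [0, 0, 0], 0],
])

```text
t: 4.87
tool_pos: [0.5001, 0.2204, 0.1105]
eef_rot: [-3.113, -0.423, -0.0]
force: [0.8, -0.7, 1.2]
finger_gap: 0.0004
```

Emit:
drive_tool([
  [[0, 0, 0], [0.03, 0, 0], 0],
  [[0, 0, 0], [0, 0, 0], 0],
])

```text
t: 5.03
tool_pos: [0.501, 0.2206, 0.1105]
eef_rot: [-3.113, -0.423, -0.0]
force: [0.9, 0.6, 0.2]
finger_gap: 0.0005
```

Emit:
drive_tool([
  [[0, 0, 0], [0.03, 0, 0], 0],
  [[0, 0, 0], [0, 0, 0], 0],
])

```text
t: 5.2
tool_pos: [0.5019, 0.2209, 0.1105]
eef_rot: [-3.113, -0.423, -0.0]
force: [0.0, 0.6, -0.1]
finger_gap: 0.0004
```

Emit:
drive_tool([
  [[0, 0, 0], [0.03, 0, 0], 0],
  [[0, 0, 0], [0, 0, 0], 0],
])

```text
t: 5.37
tool_pos: [0.5028, 0.2211, 0.1105]
eef_rot: [-3.113, -0.423, -0.0]
force: [-0.4, 0.0, 0.4]
finger_gap: 0.0004
```

Emit:
drive_tool([
  [[0, 0, 0], [0.03, 0, 0], 0],
  [[0, 0, 0], [0, 0, 0], 0],
])

```text
t: 5.53
tool_pos: [0.5036, 0.2214, 0.1105]
eef_rot: [-3.113, -0.423, -0.0]
force: [0.1, -0.4, -0.1]
finger_gap: 0.0006
```

Emit:
drive_tool([
  [[0, 0, 0], [0.03, 0, 0], 0],
  [[0, 0, 0], [0, 0, 0], 0],
])

```text
t: 5.7
tool_pos: [0.5045, 0.2216, 0.1104]
eef_rot: [-3.113, -0.423, -0.0]
force: [-0.7, -0.3, -0.5]
finger_gap: 0.0004
```

Emit:
drive_tool([
  [[0, 0, 0], [0.03, 0, 0], 0],
  [[0, 0, 0], [0, 0, 0], 0],
])

```text
t: 5.87
tool_pos: [0.5054, 0.2218, 0.1105]
eef_rot: [-3.113, -0.423, -0.0]
force: [-0.1, 0.1, 0.6]
finger_gap: 0.0003
```

Emit:
drive_tool([
  [[0, 0, 0], [0.03, 0, 0], 0],
  [[0, 0, 0], [0, 0, 0], 0],
])

```text
t: 6.03
tool_pos: [0.5062, 0.2221, 0.1105]
eef_rot: [-3.113, -0.423, -0.0]
force: [0.2, -0.1, -0.1]
finger_gap: 0.0001
```

```bash
python3 - <<'E'
from h import *
print(to(case(-.043,.08,.11)))
im,d=viewer.capture("scene")
cv2.imwrite("pics/p3.png",cv2.resize(im[160:230,360:440],None,fx=7,fy=7,interpolation=2)[:,:,::-1])
E
```

```text
('units', [0.22, -0.0, 0.02], 'tool x yaw', np.float64(15.46), 'tilt', [0.0001, 0.0, -1.0])
```

View pics/p3.png

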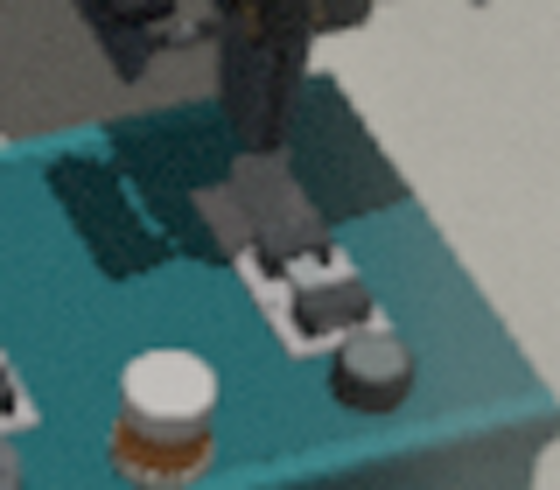

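The fingers are right behind the left tab (crop (260,160)) and in line with it, but not touching yet. I'll go on in small steps.

Emit:
drive_tool([
  [[0, 0, 0], [0.03, 0, 0], 0],
  [[0, 0, 0], [0, 0, 0], 0],
])

```text
t: 6.25
tool_pos: [0.5071, 0.2223, 0.1105]
eef_rot: [-3.113, -0.423, -0.0]
force: [0.0, -0.3, 0.3]
finger_gap: 0.0004
```

Emit:
drive_tool([
  [[0, 0, 0], [0.03, 0, 0], 0],
  [[0, 0, 0], [0, 0, 0], 0],
])

```text
t: 6.42
tool_pos: [0.508, 0.2226, 0.1105]
eef_rot: [-3.113, -0.423, -0.0]
force: [1.0, -0.5, 0.1]
finger_gap: 0.0005
```

Emit:
drive_tool([
  [[0, 0, 0], [0.03, 0, 0], 0],
  [[0, 0, 0], [0, 0, 0], 0],
])

```text
t: 6.58
tool_pos: [0.5088, 0.2228, 0.1104]
eef_rot: [-3.113, -0.423, -0.0]
force: [0.4, 0.3, -0.1]
finger_gap: 0.0005
```

Emit:
drive_tool([
  [[0, 0, 0], [0.03, 0, 0], 0],
  [[0, 0, 0], [0, 0, 0], 0],
])

```text
t: 6.75
tool_pos: [0.5097, 0.223, 0.1105]
eef_rot: [-3.113, -0.422, -0.0]
force: [1.0, -0.3, -0.2]
finger_gap: 0.0006
```

Emit:
drive_tool([
  [[0, 0, 0], [0.03, 0, 0], 0],
  [[0, 0, 0], [0, 0, 0], 0],
])

```text
t: 6.92
tool_pos: [0.5106, 0.2233, 0.1105]
eef_rot: [-3.113, -0.423, -0.0]
force: [-0.2, -0.8, -0.5]
finger_gap: 0.0004
```

Emit:
drive_tool([
  [[0, 0, 0], [0.03, 0, 0], 0],
  [[0, 0, 0], [0, 0, 0], 0],
])

```text
t: 7.08
tool_pos: [0.5114, 0.2235, 0.1105]
eef_rot: [-3.113, -0.423, -0.0]
force: [0.0, 0.0, 1.2]
finger_gap: 0.0006
```

```bash
python3 - <<'E'
from h import *
s=sense(); print(s['tool_pos'],s['force'],proj("scene",s['tool_pos']),proj("scene",[case(-.043,.08+dy,.132) for dy in(-.013,.013)]),proj("scene",case(-.010,.08,.117)))
im,d=viewer.capture("scene")
X=pts("scene",d); P_=X[...,:2]-C; cx=P_@[np.cos(ya),np.sin(ya)]; cy=P_@[-np.sin(ya),np.cos(ya)]-.08
m=(abs(cy)<.011)&(X[...,2]>.106)&(X[...,2]<.2)&(cx<.05)&(cx>-.09)
for v in np.unique(np.argwhere(m)[:,0]): 
  k=m[v]; print(v,(np.median(cx[v][k])*1000).round(1),(np.median(X[v][k][:,2])*1000).round(1),k.sum())
cv2.imwrite("pics/p4.png",cv2.resize(im[160:230,360:440],None,fx=7,fy=7,interpolation=2)[:,:,::-1])
E
```

```text
[0.51142026 0.22352796 0.11046051] [0.00866462 0.04538315 1.24095684] [[395.70068559 185.595755  ]] [[392.66876964 181.60279613]
 [400.57766667 179.72134946]] [[400.73068006 191.50624977]]
167 -28.5 197.8 5
168 -29.1 193.7 7
169 -30.4 190.2 8
170 -29.5 185.3 6
171 -29.4 184.0 5
172 -31.6 177.4 7
173 -29.2 175.1 7
174 -29.0 170.5 5
175 -30.2 165.2 7
176 -27.8 163.5 5
177 -30.5 159.2 7
178 -27.1 157.3 6
179 -30.4 149.3 7
180 -31.5 145.2 6
181 -30.0 142.0 5
182 -34.9 134.1 6
183 -38.1 126.8 6
184 -36.7 124.2 7
185 -38.1 118.1 5
186 -37.6 115.3 6
187 -38.1 111.1 7
188 -32.1 113.3 6
189 -28.1 111.9 6
190 -25.3 110.3 6
191 -15.6 114.4 9
192 -7.5 118.1 10
193 -1.3 118.6 7
194 0.7 115.3 8
195 4.8 117.0 7
196 5.2 112.6 6
197 6.7 111.4 6
198 11.0 109.9 6
199 19.4 113.8 8
200 30.5 119.0 9
201 32.8 116.6 9
202 39.4 120.1 9
203 41.4 118.5 7
204 41.6 114.0 6
205 43.8 109.9 2
206 45.1 108.2 1
208 48.3 106.6 1
```

View pics/p4.png

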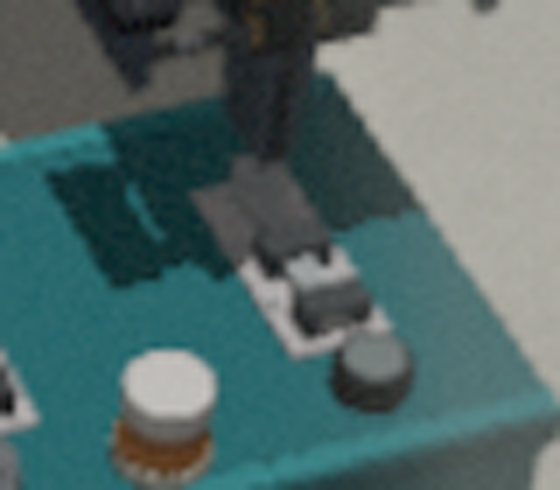

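```bash
python3 - <<'E'
from h import *
print(proj("scene",[[.4774,.2106,.1096],[.4774,.2106,.13],[.4774,.2106,.15]]))
a=cv2.imread("pics/p2.png")[:, :400]
cv2.imwrite("pics/p5.png",cv2.resize(a[0:140,140:300],None,fx=4.5,fy=4.2,interpolation=2))
E
```

```text
[[389.76458946 178.34103607]
 [390.42397728 173.44291463]
 [391.08284258 168.55090734]]
```

View pics/p5.png

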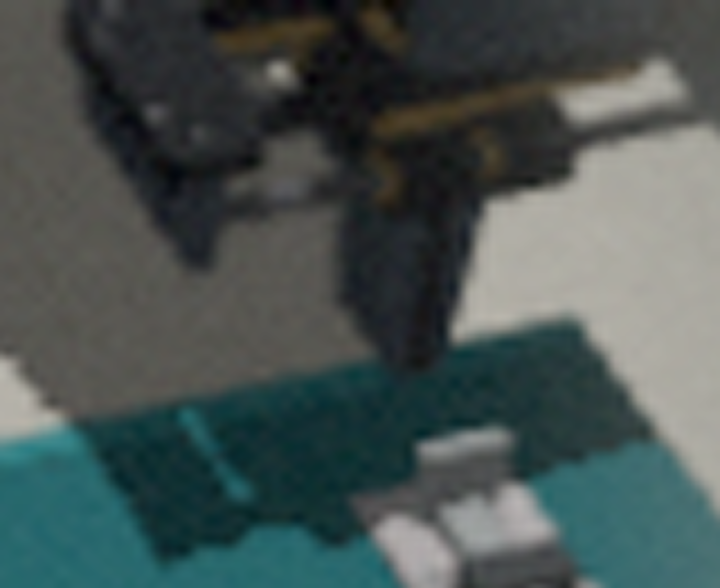

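The fingertip shows at full-image row 175, but the reported TCP projects to row 178. The tip may be higher or narrower than I assumed. I'll back off and measure it with depth.

Emit:
drive_tool([
  [[0, 0, 0], [-0.8, 0, 0], 0],
  [[0, 0, 0], [-0.4, 0, 0], 0],
  [[0, 0, 0], [0, 0, 0], 0],
  [[0, 0, 0], [0, 0, 0], 0],
])

```text
t: 7.47
tool_pos: [0.4765, 0.2139, 0.1107]
eef_rot: [-3.113, -0.423, -0.001]
force: [1.4, 0.2, -0.4]
finger_gap: 0.0009
```

```bash
python3 - <<'E'
from h import *
s=sense(); c,sn=np.cos(ya),np.sin(ya)
q=s['tool_pos'][:2]-C; print("tcp case",q@[c,sn],q@[-sn,c],s['tool_pos'][2])
im,d=viewer.capture("scene"); np.savez("s5.npz",im=im,d=d)
X=pts("scene",d); P_=X[...,:2]-C; cx=P_@[c,sn]-q@[c,sn]; cy=P_@[-sn,c]-q@[-sn,c]
m=(abs(cy)<.04)&(X[...,2]>.104)&(X[...,2]<.22)&(abs(cx)<.03)
for v in np.unique(np.argwhere(m)[:,0]):
  k=m[v]; u=np.where(k)[0]; print(v,u.min(),u.max(),"dx %.1f z %.1f dy %.1f..%.1f"%(np.median(cx[v][k])*1e3,np.median(X[v][k][:,2])*1e3,cy[v][k].min()*1e3,cy[v][k].max()*1e3),im[v,u[len(u)//2]])
E
```

```text
tcp case -0.08033276252240439 0.08006423580862865 0.11069237314089977
151 384 384 dx -13.3 z 214.7 dy -27.3..-27.3 [30 36 34]
152 385 385 dx -2.7 z 219.8 dy -29.3..-29.3 [44 47 48]
153 385 385 dx -7.7 z 211.2 dy -26.2..-26.2 [93 93 91]
154 386 386 dx -1.8 z 212.0 dy -25.7..-25.7 [68 68 68]
157 399 399 dx 16.2 z 205.7 dy 8.5..8.5 [38 42 43]
158 387 399 dx 3.5 z 194.5 dy -24.9..9.0 [31 33 40]
159 387 399 dx 12.9 z 196.3 dy -19.0..10.3 [24 23 23]
160 387 399 dx 15.2 z 195.2 dy -17.5..9.8 [32 34 38]
161 387 398 dx 14.9 z 191.8 dy -15.3..7.1 [36 43 43]
162 387 398 dx 13.3 z 187.2 dy -16.3..9.0 [42 46 49]
163 387 398 dx 14.6 z 183.1 dy -15.6..8.7 [27 37 41]
164 387 398 dx 13.0 z 177.6 dy -15.6..9.4 [38 41 47]
165 387 397 dx 13.1 z 175.2 dy -14.8..7.3 [34 42 44]
166 387 397 dx 13.6 z 171.9 dy -15.0..5.8 [41 45 50]
167 387 397 dx 14.0 z 168.2 dy -14.6..6.0 [33 41 44]
168 387 397 dx 15.0 z 164.3 dy -14.1..6.0 [41 45 49]
169 388 396 dx 13.5 z 159.8 dy -13.5..4.0 [34 42 44]
170 388 396 dx 15.2 z 157.0 dy -13.4..5.3 [35 40 45]
171 389 396 dx 14.1 z 151.8 dy -12.9..6.4 [35 39 41]
172 390 397 dx 16.6 z 149.3 dy -11.8..32.8 [27 30 30]
173 390 395 dx 13.6 z 142.6 dy -14.4..4.1 [29 34 33]
174 387 400 dx 13.6 z 139.1 dy -9.0..38.0 [26 30 32]
175 385 400 dx -17.2 z 106.8 dy -9.0..35.3 [26 61 62]
176 380 394 dx -16.0 z 106.3 dy -24.9..15.4 [20 60 60]
177 381 403 dx -9.6 z 105.5 dy -24.5..39.9 [20 51 52]
178 377 399 dx -5.4 z 104.6 dy -38.5..27.3 [15 48 51]
179 381 402 dx -7.1 z 105.1 dy -28.4..33.4 [22 52 53]
180 378 402 dx 3.8 z 104.8 dy -38.4..31.0 [14 48 49]
181 381 393 dx 4.6 z 105.7 dy -32.9..3.9 [23 51 55]
182 379 405 dx 18.1 z 104.6 dy -39.7..37.2 [30 54 55]
183 381 388 dx 10.2 z 105.6 dy -35.5..-14.9 [ 9 43 46]
184 381 387 dx 14.8 z 104.6 dy -36.8..-19.0 [ 7 36 43]
186 387 387 dx 24.7 z 105.4 dy -23.3..-23.3 [ 9 44 48]
187 386 387 dx 28.9 z 106.0 dy -28.4..-25.2 [55 63 65]
```

Depth shows the finger's front face 14 mm ahead of the TCP, as expected. The tip ends at z≈0.137, about 26 mm above the reported TCP, so I passed over the tab. I'll lower in small steps, watching the vertical force.

Emit:
drive_tool([
  [[0, 0, 0], [0, 0, 0.15], 0],
  [[0, 0, 0], [0, 0, 0.1], 0],
  [[0, 0, 0], [0, 0, 0], 0],
])

```text
t: 7.77
tool_pos: [0.4766, 0.2138, 0.1021]
eef_rot: [3.113, 0.422, -0.001]
force: [0.2, -0.4, -0.8]
finger_gap: 0.0004
```

Emit:
drive_tool([
  [[0, 0, 0], [0, 0, 0.1], 0],
  [[0, 0, 0], [0, 0, 0], 0],
])

```text
t: 7.93
tool_pos: [0.4765, 0.2138, 0.0994]
eef_rot: [3.113, 0.422, -0.001]
force: [0.7, -0.6, -0.6]
finger_gap: 0.0004
```

Emit:
drive_tool([
  [[0, 0, 0], [0, 0, 0.05], 0],
  [[0, 0, 0], [0, 0, 0], 0],
])

```text
t: 8.1
tool_pos: [0.4765, 0.2138, 0.0982]
eef_rot: [3.113, 0.423, -0.0]
force: [0.1, -0.3, 0.3]
finger_gap: 0.0005
```

Emit:
drive_tool([
  [[0, 0, 0], [0, 0, 0.05], 0],
  [[0, 0, 0], [0, 0, 0], 0],
])

```text
t: 8.27
tool_pos: [0.4765, 0.2139, 0.0968]
eef_rot: [3.113, 0.423, -0.0]
force: [0.8, -0.5, 0.0]
finger_gap: 0.0002
```

Emit:
drive_tool([
  [[0, 0, 0], [0, 0, 0.1], 0],
  [[0, 0, 0], [0, 0, 0], 0],
])

```text
t: 8.43
tool_pos: [0.4764, 0.2138, 0.0936]
eef_rot: [3.113, 0.423, -0.0]
force: [0.0, -0.2, -0.2]
finger_gap: 0.0004
```

Emit:
drive_tool([
  [[0, 0, 0], [0, 0, 0.1], 0],
  [[0, 0, 0], [0, 0, 0], 0],
])

```text
t: 8.6
tool_pos: [0.4764, 0.2138, 0.0905]
eef_rot: [3.113, 0.423, -0.001]
force: [0.2, -0.1, -0.2]
finger_gap: 0.0005
```

```bash
cat > tip.py <<'E'
from h import *
s=sense(); c,sn=np.cos(ya),np.sin(ya)
q=s['tool_pos'][:2]-C; print("tcp case",q@[c,sn],q@[-sn,c],s['tool_pos'][2])
im,d=viewer.capture("scene")
X=pts("scene",d); P_=X[...,:2]-C; cx=P_@[c,sn]-q@[c,sn]; cy=P_@[-sn,c]-q@[-sn,c]
m=(abs(cy)<.02)&(X[...,2]>.104)&(X[...,2]<.16)&(abs(cx-.014)<.01)
for v in np.unique(np.argwhere(m)[:,0]):
  k=m[v]; u=np.where(k)[0]; print(v,u.min(),u.max(),"dx %.1f z %.1f dy %.1f..%.1f"%(np.median(cx[v][k])*1e3,np.median(X[v][k][:,2])*1e3,cy[v][k].min()*1e3,cy[v][k].max()*1e3),im[v,u[len(u)//2]])
E
python3 tip.py
```

```text
tcp case -0.08053245413901262 0.08001913875081032 0.09046511089650874
168 389 397 dx 8.7 z 159.0 dy -13.2..9.4 [43 46 51]
169 389 397 dx 12.0 z 157.8 dy -15.4..7.1 [27 32 34]
170 389 397 dx 15.3 z 156.1 dy -13.5..8.8 [32 37 37]
171 389 396 dx 15.7 z 153.3 dy -14.9..3.8 [30 31 36]
172 389 396 dx 15.9 z 149.2 dy -12.5..8.5 [24 31 28]
173 389 396 dx 15.8 z 145.4 dy -14.2..6.2 [31 30 34]
174 389 396 dx 15.2 z 140.0 dy -13.5..8.4 [23 27 31]
175 389 395 dx 13.9 z 136.0 dy -11.7..3.3 [30 36 37]
176 389 395 dx 15.4 z 134.2 dy -12.1..2.8 [34 38 41]
177 389 395 dx 13.3 z 126.8 dy -11.9..4.8 [34 32 40]
178 390 394 dx 14.3 z 124.3 dy -10.6..3.2 [30 31 33]
179 390 394 dx 14.4 z 118.7 dy -11.0..3.6 [33 36 40]
180 394 396 dx 7.6 z 105.0 dy 8.4..13.9 [20 49 49]
181 388 393 dx 6.2 z 106.1 dy -11.6..2.8 [20 50 51]
182 387 392 dx 10.0 z 104.3 dy -15.5..-0.7 [14 46 48]
183 388 388 dx 13.2 z 104.9 dy -14.6..-14.6 [15 46 47]
```

The tip is now at about 0.117 and still clear of the lid, so the reported TCP height is about 26 mm off. I'll lower 6 mm more, centre the tip, and approach the tab.

Emit:
drive_tool([
  [[0, 0, 0], [0, -0.1, 0.1], 0],
  [[0, 0, 0], [0, 0, 0.1], 0],
  [[0, 0, 0], [0, 0, 0], 0],
])

```text
t: 8.9
tool_pos: [0.4754, 0.2168, 0.0843]
eef_rot: [3.113, 0.423, -0.001]
force: [-0.1, 0.8, 0.5]
finger_gap: 0.0001
```

Emit:
drive_tool([
  [[0, 0, 0], [0.2, 0, 0], 0],
  [[0, 0, 0], [0.2, 0, 0], 0],
  [[0, 0, 0], [0.2, 0, 0], 0],
  [[0, 0, 0], [0.05, 0, 0], 0],
  [[0, 0, 0], [0, 0, 0], 0],
])

```text
t: 9.32
tool_pos: [0.4953, 0.2222, 0.085]
eef_rot: [-3.113, -0.422, -0.001]
force: [-0.1, 0.5, -0.5]
finger_gap: 0.0003
```

Emit:
drive_tool([
  [[0, 0, 0], [0.03, 0, 0], 0],
  [[0, 0, 0], [0, 0, 0], 0],
])

```text
t: 9.48
tool_pos: [0.4954, 0.2222, 0.0849]
eef_rot: [3.113, 0.423, -0.0]
force: [-0.0, 0.1, -0.2]
finger_gap: 0.0002
```

Emit:
drive_tool([
  [[0, 0, 0], [0.03, 0, 0], 0],
  [[0, 0, 0], [0, 0, 0], 0],
])

```text
t: 9.65
tool_pos: [0.4963, 0.2224, 0.085]
eef_rot: [-3.113, -0.423, -0.0]
force: [-0.3, 0.0, -0.3]
finger_gap: 0.0005
```

Emit:
drive_tool([
  [[0, 0, 0], [0.03, 0, 0], 0],
  [[0, 0, 0], [0, 0, 0], 0],
])

```text
t: 9.82
tool_pos: [0.4968, 0.2226, 0.0849]
eef_rot: [3.113, 0.423, -0.001]
force: [-2.8, -0.8, 0.5]
finger_gap: 0.0002
```

Contact, close to where I predicted. Pushing on gently.

Emit:
drive_tool([
  [[0, 0, 0], [0.02, 0, 0], 0],
  [[0, 0, 0], [0, 0, 0], 0],
])

```text
t: 9.98
tool_pos: [0.4971, 0.2226, 0.0847]
eef_rot: [3.113, 0.423, -0.002]
force: [-4.7, -0.6, 1.4]
finger_gap: 0.0006
```

Emit:
drive_tool([
  [[0, 0, 0], [0.02, 0, 0], 0],
  [[0, 0, 0], [0, 0, 0], 0],
])

```text
t: 10.15
tool_pos: [0.4973, 0.2227, 0.0846]
eef_rot: [3.113, 0.423, -0.004]
force: [-6.6, -1.1, 2.7]
finger_gap: 0.0003
```

Emit:
drive_tool([
  [[0, 0, 0], [0.02, 0, 0], 0],
  [[0, 0, 0], [0, 0, 0], 0],
])

```text
t: 10.32
tool_pos: [0.4974, 0.2227, 0.0844]
eef_rot: [3.112, 0.423, -0.005]
force: [-8.1, -1.9, 4.3]
finger_gap: 0.0005
```

Emit:
drive_tool([
  [[0, 0, 0], [0.02, 0, 0], 0],
  [[0, 0, 0], [0, 0, 0], 0],
])

```text
t: 10.48
tool_pos: [0.4978, 0.2228, 0.0844]
eef_rot: [3.112, 0.423, -0.006]
force: [-11.4, -1.6, 5.5]
finger_gap: 0.0001
```

Emit:
drive_tool([
  [[0, 0, 0], [0.01, 0, 0], 0],
  [[0, 0, 0], [0, 0, 0], 0],
])

```text
t: 10.65
tool_pos: [0.498, 0.2229, 0.0844]
eef_rot: [3.112, 0.423, -0.006]
force: [-11.3, -1.7, 5.4]
finger_gap: 0.0005
```

The force climbed to about 11.5 N along the push (12.6 N in total), with only about 1.5 mm of give and no drop. A sound latch would not pass 8 N, so the left latch is too stiff. I'll let go and move to the right one.

Emit:
drive_tool([
  [[0, 0, 0], [-0.3, 0, 0], 0],
  [[0, 0, 0], [-0.5, 0, 0], 0],
  [[0, 0, 0], [0, 0, -1], 0],
  [[0, 0, 0], [0, 0.9, 0], 0],
  [[0, 0, 0], [0, 0.9, 0], 0],
  [[0, 0, 0], [0, 0.9, 0], 0],
  [[0, 0, 0], [0, 0.9, 0], 0],
  [[0, 0, 0], [0, 0.9, 0], 0],
  [[0, 0, 0], [0, 0.8, 0], 0],
  [[0, 0, 0], [0, 0, 0], 0],
  [[0, 0, 0], [0, 0, 0], 0],
])

```text
t: 11.57
tool_pos: [0.5193, 0.0629, 0.115]
eef_rot: [3.113, 0.419, 0.001]
force: [0.3, -0.4, -0.3]
finger_gap: 0.0005
```

```bash
python3 - <<'E'
from h import *
print(to(case(-.080,-.0775,.085)))
im,d=viewer.capture("scene");im2,d2=viewer.capture("top")
cv2.imwrite("pics/p6.png",np.hstack([cv2.resize(im[150:250,310:440],None,fx=3,fy=4,interpolation=2),cv2.resize(im2[130:250,200:330],None,fx=3,fy=4000/1200,interpolation=2)])[:,:,::-1])
E
```

```text
('units', [-0.01, 0.02, 1.0], 'tool x yaw', np.float64(15.35), 'tilt', [0.0008, 0.0, -1.0])
```

View pics/p6.png

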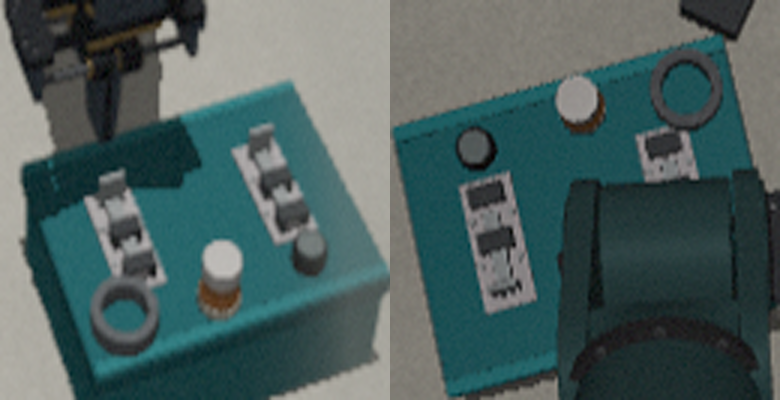

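The left latch is open, with its tab unmoved at crop (262,135) in the scene view. The finger (105,135) is in front of the right tab (112,185). Lowering and approaching it.

Emit:
drive_tool([
  [[0, 0, 0], [0, 0, 0.5], 0],
  [[0, 0, 0], [0, 0, 0.5], 0],
  [[0, 0, 0], [0, 0, 0], 0],
])

```text
t: 11.92
tool_pos: [0.5173, 0.0646, 0.0829]
eef_rot: [-3.113, -0.424, 0.005]
force: [-0.7, 0.9, -1.0]
finger_gap: 0.0006
```

Emit:
drive_tool([
  [[0, 0, 0], [0.2, 0, 0], 0],
  [[0, 0, 0], [0.2, 0, 0], 0],
  [[0, 0, 0], [0.2, 0, 0], 0],
  [[0, 0, 0], [0.03, 0, 0], 0],
  [[0, 0, 0], [0, 0, 0], 0],
  [[0, 0, 0], [0, 0, 0], 0],
])

```text
t: 12.42
tool_pos: [0.5374, 0.0689, 0.0852]
eef_rot: [3.113, 0.423, 0.0]
force: [-1.2, 0.8, -0.5]
finger_gap: 0.0006
```

Emit:
drive_tool([
  [[0, 0, 0], [0.03, 0, 0], 0],
  [[0, 0, 0], [0, 0, 0], 0],
])

```text
t: 12.58
tool_pos: [0.5381, 0.069, 0.085]
eef_rot: [-3.113, -0.422, -0.0]
force: [0.5, -0.9, -0.4]
finger_gap: 0.0
```

Emit:
drive_tool([
  [[0, 0, 0], [0.03, 0, 0], 0],
  [[0, 0, 0], [0, 0, 0], 0],
])

```text
t: 12.75
tool_pos: [0.5391, 0.0692, 0.085]
eef_rot: [-3.113, -0.422, -0.0]
force: [-1.0, -0.2, 0.7]
finger_gap: 0.0005
```

Emit:
drive_tool([
  [[0, 0, 0], [0.03, 0, 0], 0],
  [[0, 0, 0], [0, 0, 0], 0],
])

```text
t: 12.92
tool_pos: [0.5395, 0.0695, 0.0848]
eef_rot: [3.113, 0.423, -0.001]
force: [-2.3, -1.7, 0.4]
finger_gap: 0.0005
```

Emit:
drive_tool([
  [[0, 0, 0], [0.02, 0, 0], 0],
  [[0, 0, 0], [0, 0, 0], 0],
])

```text
t: 13.08
tool_pos: [0.5399, 0.0696, 0.0848]
eef_rot: [3.113, 0.423, -0.002]
force: [-4.1, -1.8, 2.0]
finger_gap: 0.0003
```

Emit:
drive_tool([
  [[0, 0, 0], [0.02, 0, 0], 0],
  [[0, 0, 0], [0, 0, 0], 0],
])

```text
t: 13.25
tool_pos: [0.5403, 0.0697, 0.0847]
eef_rot: [3.113, 0.423, -0.002]
force: [-5.9, -2.7, 2.1]
finger_gap: 0.0003
```

Emit:
drive_tool([
  [[0, 0, 0], [0.02, 0, 0], 0],
  [[0, 0, 0], [0, 0, 0], 0],
])

```text
t: 13.42
tool_pos: [0.5407, 0.0699, 0.0846]
eef_rot: [3.113, 0.423, -0.003]
force: [-6.2, -2.7, 1.9]
finger_gap: 0.0006
```

Emit:
drive_tool([
  [[0, 0, 0], [0.02, 0, 0], 0],
  [[0, 0, 0], [0, 0, 0], 0],
])

```text
t: 13.58
tool_pos: [0.5411, 0.07, 0.0845]
eef_rot: [3.113, 0.423, -0.003]
force: [-6.5, -2.0, 2.6]
finger_gap: 0.0005
```

Force is levelling off at about 7 N, which suggests a sound latch. Continuing in 1 mm steps.

Emit:
drive_tool([
  [[0, 0, 0], [0.03, 0, 0], 0],
  [[0, 0, 0], [0, 0, 0], 0],
])

```text
t: 13.75
tool_pos: [0.542, 0.0703, 0.0845]
eef_rot: [-3.113, -0.423, 0.003]
force: [-6.1, -1.5, 0.2]
finger_gap: 0.0003
```

Emit:
drive_tool([
  [[0, 0, 0], [0.03, 0, 0], 0],
  [[0, 0, 0], [0, 0, 0], 0],
])

```text
t: 13.92
tool_pos: [0.543, 0.0705, 0.0844]
eef_rot: [-3.113, -0.423, 0.003]
force: [-3.8, -1.5, -1.1]
finger_gap: 0.0004
```

Emit:
drive_tool([
  [[0, 0, 0], [0.03, 0, 0], 0],
  [[0, 0, 0], [0, 0, 0], 0],
])

```text
t: 14.08
tool_pos: [0.5439, 0.0708, 0.0845]
eef_rot: [-3.113, -0.422, 0.003]
force: [-3.9, 0.3, -3.1]
finger_gap: 0.0004
```

Emit:
drive_tool([
  [[0, 0, 0], [0.03, 0, 0], 0],
  [[0, 0, 0], [0, 0, 0], 0],
])

```text
t: 14.25
tool_pos: [0.5449, 0.0711, 0.0845]
eef_rot: [-3.113, -0.423, 0.003]
force: [-4.6, -0.9, -1.4]
finger_gap: 0.0004
```

Emit:
drive_tool([
  [[0, 0, 0], [0.03, 0, 0], 0],
  [[0, 0, 0], [0, 0, 0], 0],
])

```text
t: 14.42
tool_pos: [0.5461, 0.0714, 0.0846]
eef_rot: [-3.113, -0.423, 0.001]
force: [-3.7, 0.3, -1.4]
finger_gap: 0.0007
```

Emit:
drive_tool([
  [[0, 0, 0], [0.03, 0, 0], 0],
  [[0, 0, 0], [0, 0, 0], 0],
])

```text
t: 14.58
tool_pos: [0.5478, 0.0717, 0.085]
eef_rot: [-3.113, -0.422, -0.001]
force: [-1.2, 0.3, -0.5]
finger_gap: 0.0005
```

Emit:
drive_tool([
  [[0, 0, 0], [0.03, 0, 0], 0],
  [[0, 0, 0], [0, 0, 0], 0],
])

```text
t: 14.75
tool_pos: [0.549, 0.072, 0.0852]
eef_rot: [-3.113, -0.422, -0.002]
force: [-0.9, -0.6, -0.9]
finger_gap: 0.0007
```

Emit:
drive_tool([
  [[0, 0, 0], [0.03, 0, 0], 0],
  [[0, 0, 0], [0, 0, 0], 0],
])

```text
t: 14.92
tool_pos: [0.5498, 0.0722, 0.0852]
eef_rot: [3.113, 0.423, 0.002]
force: [0.6, 0.1, -0.2]
finger_gap: 0.0004
```

Emit:
drive_tool([
  [[0, 0, 0], [-0.6, 0, 0], 0],
  [[0, 0, 0], [-0.6, 0, 0], 0],
  [[0, 0, 0], [0, 0, -1], 0],
  [[0, 0, 0], [0, 0, -1], 0],
  [[0, 0, 0], [0, 0, -1], 0],
  [[0, 0, 0], [0, 0, -1], 0],
  [[0, 0, 0], [0, 0, 0], 0],
])

```text
t: 15.5
tool_pos: [0.5176, 0.0628, 0.2108]
eef_rot: [3.113, 0.422, 0.013]
force: [1.3, -0.2, 0.3]
finger_gap: 0.0003
```

```bash
python3 - <<'E'
from h import *
im,d=viewer.capture("scene");im2,d2=viewer.capture("top")
print(sense()['tool_pos'])
X=pts("scene",d); P_=X[...,:2]-C; c,sn=np.cos(ya),np.sin(ya); cx=P_@[c,sn]; cy=P_@[-sn,c]
for y in(.08,-.08):
  m=(abs(cy-y)<.016)&(X[...,2]>.121)&(X[...,2]<.14)&(abs(cx+.03)<.03); print(y,m.sum(),np.median(cx[m]))
cv2.imwrite("pics/p7.png",np.hstack([cv2.resize(im[150:250,310:440],None,fx=3,fy=4,interpolation=2),cv2.resize(im2[150:250,335:430],None,fx=4,fy=4,interpolation=2)])[:,:,::-1])
E
```

```text
[0.5153252 0.0625552 0.2061209]
0.08 35 -0.0362765136996797
-0.08 41 -0.025334304979006073
```

View pics/p7.png

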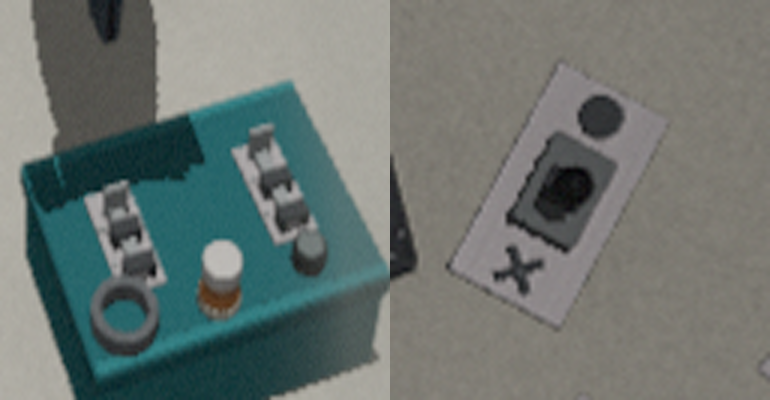

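The right tab has moved up against its strap (crop (115,195)): depth puts it at x≈-25 mm, against -36 mm for the left. So the right latch is shut and the left is still open at crop (262,138). The lever is still near upright, with its cross at crop (518,268), and the verdict is the cross end. I'll turn the tool to the board's yaw and go to the disc side.

Emit:
drive_tool([
  [[0, 0, 1], [0, 0.7, 0], 0],
  [[0, 0, 1], [0, 0.7, 0], 0],
  [[0, 0, 1], [0, 0.7, 0], 0],
  [[0, 0, 1], [0.5, 0.7, 0], 0],
  [[0, 0, 1], [0.7, 0.7, 0], 0],
  [[0, 0, 1], [0.7, 0.6, 0], 0],
  [[0, 0, 1], [0.7, 0, 0], 0],
  [[0, 0, 1], [0.7, 0, 0], 0],
  [[0, 0, 0.6], [0.7, 0, 0], 0],
  [[0, 0, 0], [0, 0, 0], 0],
  [[0, 0, 0], [0, 0, 0], 0],
])

```text
t: 16.52
tool_pos: [0.6369, -0.0852, 0.203]
eef_rot: [3.051, -0.747, -0.004]
force: [-0.3, 0.6, 0.2]
finger_gap: 0.0003
```

```bash
python3 -c "
from h import *
b=np.array([.581,-.1474]);x=np.array([.8875,-.4609])
print(to(np.r_[b+.075*x,.06]),proj('scene',[*[np.r_[b+t*x,.11] for t in(0,-.038,.038)]]).round(1))"
```

```text
('units', [1.82, 2.69, 4.76], 'tool x yaw', np.float64(-27.53), 'tilt', [-0.0023, 0.0004, -1.0]) [[273.  206.8]
 [279.1 198.3]
 [266.7 215.5]]
```

Emit:
drive_tool([
  [[0, 0, 0], [0.6, 0.87, 0], 0],
  [[0, 0, 0], [0.6, 0.86, 0], 0],
  [[0, 0, 0], [0.62, 0.86, 0], 0],
  [[0, 0, 0], [0, 0, 0], 0],
  [[0, 0, 0], [0, 0, 1], 0],
  [[0, 0, 0], [0, 0, 1], 0],
  [[0, 0, 0], [0, 0, 1], 0],
  [[0, 0, 0], [0, 0, 1], 0],
  [[0, 0, 0], [0, 0, 0.7], 0],
  [[0, 0, 0], [0, 0, 0], 0],
  [[0, 0, 0], [0, 0, 0], 0],
])

```text
t: 17.43
tool_pos: [0.6483, -0.1784, 0.063]
eef_rot: [-3.051, 0.746, 0.004]
force: [0.4, 0.3, 0.8]
finger_gap: 0.0004
```

```bash
cat > b.py <<'E'
from h import *
import sys
b=np.array([.581,-.1474]);x=np.array([.8875,-.4609])
s=sense(); q=s['tool_pos'][:2]-b; print("board x,y",q@x,q@[-x[1],x[0]],s['tool_pos'][2],s['force'].round(1),to(np.r_[b-.009*x,.06]))
im,d=viewer.capture("scene")
cv2.imwrite(sys.argv[1],cv2.resize(im[170:260,220:340],None,fx=5,fy=5,interpolation=2)[:,:,::-1])
E
python3 b.py pics/p8.png
```

```text
board x,y 0.07401861133547834 0.0035174722246356753 0.06296263575593031 [0.4 0.3 0.8] ('units', [-2.77, 0.12, 0.11], 'tool x yaw', np.float64(-27.48), 'tilt', [-0.0027, 0.0009, -1.0])
```

View pics/p8.png

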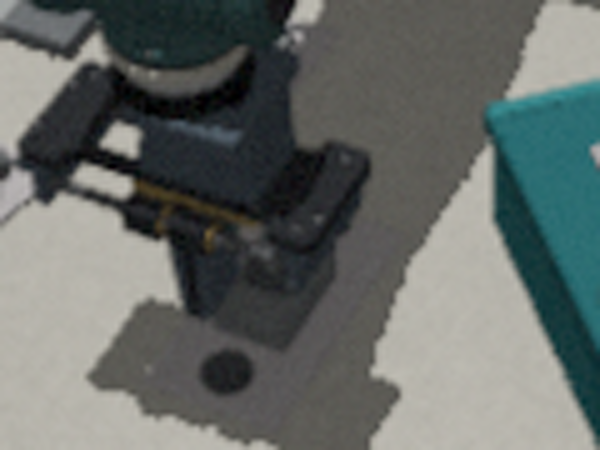

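The fingertip (crop (205,310)) is above the disc (228,372), in line with the lever block (275,315). Pushing toward the cross end.

Emit:
drive_tool([
  [[0, 0, 0], [-0.3, 0, 0.1], 0],
  [[0, 0, 0], [-0.3, 0, 0], 0],
  [[0, 0, 0], [-0.3, 0, 0], 0],
  [[0, 0, 0], [-0.3, 0, 0], 0],
  [[0, 0, 0], [-0.2, 0, 0], 0],
  [[0, 0, 0], [0, 0, 0], 0],
])

```text
t: 17.98
tool_pos: [0.6111, -0.1591, 0.0612]
eef_rot: [-3.051, 0.747, 0.001]
force: [0.3, -0.1, -0.1]
finger_gap: 0.0003
```

Emit:
drive_tool([
  [[0, 0, 0], [-0.15, 0, 0], 0],
  [[0, 0, 0], [-0.15, 0, 0], 0],
  [[0, 0, 0], [-0.15, 0, 0], 0],
  [[0, 0, 0], [-0.15, 0, 0], 0],
  [[0, 0, 0], [0, 0, 0], 0],
])

```text
t: 18.4
tool_pos: [0.5958, -0.1511, 0.0608]
eef_rot: [-3.051, 0.748, 0.001]
force: [0.2, 0.1, 0.4]
finger_gap: 0.0003
```

Emit:
drive_tool([
  [[0, 0, 0], [-0.15, 0, 0], 0],
  [[0, 0, 0], [-0.15, 0, 0], 0],
  [[0, 0, 0], [-0.1, 0, 0], 0],
  [[0, 0, 0], [0, 0, 0], 0],
])

```text
t: 18.73
tool_pos: [0.5851, -0.1456, 0.0608]
eef_rot: [-3.051, 0.748, 0.001]
force: [0.7, 0.9, 0.7]
finger_gap: 0.0005
```

Emit:
drive_tool([
  [[0, 0, 0], [-0.1, 0, 0], 0],
  [[0, 0, 0], [-0.1, 0, 0], 0],
  [[0, 0, 0], [0, 0, 0], 0],
])

```text
t: 18.98
tool_pos: [0.58, -0.1429, 0.0609]
eef_rot: [-3.051, 0.748, 0.001]
force: [-0.6, -1.1, 0.4]
finger_gap: 0.0006
```

Emit:
drive_tool([
  [[0, 0, 0], [-0.1, 0, 0], 0],
  [[0, 0, 0], [0, 0, 0], 0],
])

```text
t: 19.15
tool_pos: [0.5775, -0.1415, 0.0609]
eef_rot: [-3.051, 0.748, 0.0]
force: [0.4, 0.4, -1.0]
finger_gap: 0.0004
```

Emit:
drive_tool([
  [[0, 0, 0], [-0.07, 0, 0], 0],
  [[0, 0, 0], [0, 0, 0], 0],
])

```text
t: 19.32
tool_pos: [0.5763, -0.1409, 0.0611]
eef_rot: [3.051, -0.748, 0.002]
force: [2.1, -0.8, -2.2]
finger_gap: 0.0002
```

Emit:
drive_tool([
  [[0, 0, 0], [-0.06, 0, 0], 0],
  [[0, 0, 0], [0, 0, 0], 0],
])

```text
t: 19.48
tool_pos: [0.5759, -0.1406, 0.0614]
eef_rot: [3.051, -0.747, 0.006]
force: [8.9, -5.5, -7.3]
finger_gap: 0.0005
```

Emit:
drive_tool([
  [[0, 0, 0], [-0.05, 0, 0], 0],
  [[0, 0, 0], [0, 0, 0], 0],
])

```text
t: 19.65
tool_pos: [0.5757, -0.1405, 0.0615]
eef_rot: [3.051, -0.747, 0.01]
force: [14.7, -9.7, -13.2]
finger_gap: 0.0003
```

The lever is at its end stop. I'll back off, rise and check.

Emit:
drive_tool([
  [[0, 0, 0], [0.3, 0, 0], 0],
  [[0, 0, 0], [0.6, 0, 0], 0],
  [[0, 0, 0], [0.8, 0, 0], 0],
  [[0, 0, 0], [0, 0, -1], 0],
  [[0, 0, 0], [0, 0, -1], 0],
  [[0, 0, 0], [0, 0, -1], 0],
  [[0, 0, 0], [0, 0, -1], 0],
  [[0, 0, 0], [0.7, 0.8, -0.5], 0],
  [[0, 0, 0], [0.7, 0.8, 0], 0],
  [[0, 0, 0], [0.7, 0.8, 0], 0],
  [[0, 0, 0], [0, 0, 0], 0],
  [[0, 0, 0], [0, 0, 0], 0],
])

```text
t: 20.65
tool_pos: [0.6407, -0.2569, 0.1956]
eef_rot: [-3.05, 0.751, 0.001]
force: [-0.5, 0.6, -0.1]
finger_gap: 0.0003
```

```bash
python3 - <<'E'
from h import *
s=sense(); print(s['t'],s['tool_pos'],s['force'].round(1))
im,d=viewer.capture("scene");im2,d2=viewer.capture("top")
b=np.array([.581,-.1474]);x=np.array([.8875,-.4609])
X=pts("scene",d)
Q=X[...,:2]-b; bx=Q@x; by=Q@[-x[1],x[0]]
m=(abs(bx)<.07)&(abs(by)<.025)&(X[...,2]>.088)&(X[...,2]<.13); print(m.sum(),np.median(bx[m]),np.median(by[m]),X[m][:,2].max() if m.any() else 0)
P_=X[...,:2]-C; c,sn=np.cos(ya),np.sin(ya); cx=P_@[c,sn]; cy=P_@[-sn,c]
for y in(.08,-.08):
  m=(abs(cy-y)<.016)&(X[...,2]>.121)&(X[...,2]<.14)&(abs(cx+.03)<.03); print(y,m.sum(),np.median(cx[m]))
cv2.imwrite("pics/p9.png",cv2.resize(im[150:270,210:450],None,fx=3.3,fy=3.3,interpolation=2)[:,:,::-1])
E
```

```text
20.65 [ 0.64067938 -0.2569392   0.19558088] [-0.5  0.6 -0.1]
62 -0.0300718435801217 0.0022373403313094863 0.12003327868298706
0.08 37 -0.037459214499947206
-0.08 41 -0.025490456221583614
```

View pics/p9.png

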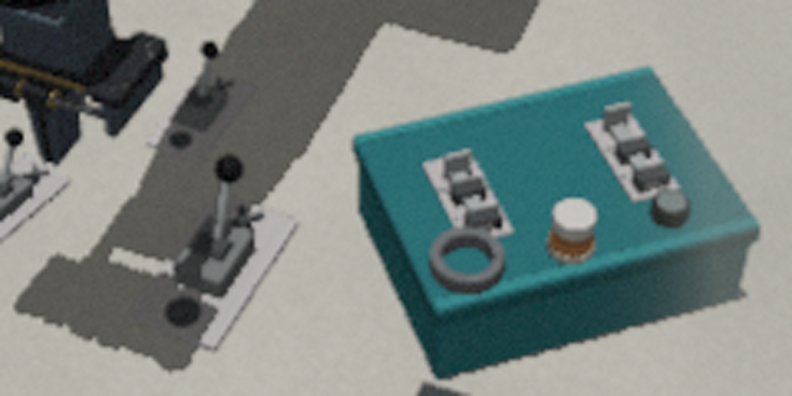

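The lever ball is at crop (229,168), full-image (279.4,200.9), which matches full cross travel (predicted about (279,201)). The right tab is shut against its strap at (460,160), and the left one is open at (618,112). The bystanders on the lid look undisturbed and the robot is touching nothing. Handing in.

```bash
python3 -c "
from cell import ctrl
print(ctrl.close_job())"
```

```text
the job is handed in; nothing more can be done
None
```

The job is handed in: the left latch is too stiff and left open, the right latch clicked shut, and the status lever is fully over to the cross end.

- **Left latch:** the force climbed steadily to about 11.5 N along the push (12.6 N in total), with only about 1.5 mm of give and no click. I let go and left it open.
- **Right latch:** the force peaked at about 7 N, then fell to zero after about 8 mm as the bolt snapped on.
- **Lever:** I pushed it to its end stop on the largest board, at about 22 N against the stop.

**Last checks (depth and picture):**
- The left tab is at its open position.
- The right tab is about 12 mm further in. That is short of the nominal 14 mm, but the depth readings are noisy and the force drop agrees with a click.
- The lever ball is within about 1 pixel of where full cross travel should put it.
- The bystanders on the case lid look unmoved. I didn't measure them or look again at those on the bench, and the arm never went near those.
- The robot was clear of everything at about 20.7 s of the 58 s allowed.

**One disagreement:** the fingertips sit about 26 mm higher than the reported TCP. My first approach therefore passed over the left tab without touching it. I found this with the depth camera and corrected for it in every later move.

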